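# Eject, turn over and tray the moulder knives

## Robot

A 7-joint arm with a two-finger parallel gripper is mounted at the origin on the work surface. World frame = base frame: x ahead of the robot, y to its left, z up, the work surface at z = 0. Lengths are in m, angles in rad, forces in N, time in s.
With the tool pointing down it reaches from about 0.425 to 1.025 m from the base axis. Payload 9.4 kg.
Tool frame: the origin (TCP) lies on the centre line of the jaws, within the pads' length; the fingertips stand 22 mm ahead of it and the grasp point (between the pads) lies 3 mm ahead of it; z points along the fingers, y is the line along which they close (so a half turn about z gives the same grasp; the last joint's range is limited). The gripper opens to 93 mm and grips with 3 to 60 N. Pads are 15 mm wide; open, the fingers measure 128 mm over their backs; the gripper's body (75 mm by 188 mm) begins 65 mm behind the grasp point.
Start: joints at [1.101, 0.599, -0.003, 1.599, 0.002, 0.943, -0.08], TCP at [0.278, -0.67, 0.241] pointing down, gripper open.
Joint ranges: [-2.57, 2.57], [-0.35, 1.97], [-1.29, 1.29], [0.11, 2.56], [-1.05, 4.19], [0.11, 1.86], [-2.63, 2.63]. Speed limits (rad/s): [2.22, 2.22, 3.01, 3.01, 3.14, 3.14, 3.14].

## Interface

Orientations are given as a rotation vector (axis times angle).
In Python, from cell import * gives the robot as it stands.
- The arm moves only by the shell command python3 -m inch 'ROWS'. ROWS is a JSON object of lists of equal length, an entry for each row: "linear": the shift along the tool's x, y, z in mm, a list of three; "delta_rot": the turn, a rotation vector about the tool's x, y, z in degrees, a list of three; "grip": the closure, from -1 (fully open) to 1 (shut). A call has 1 to 20 rows; each row is the pose to reach, as a shift and turn from the pose commanded when the call began, along the tool's axes at that moment; what a row does not reach only later rows make up. A row lasts 1/8 s, in which the tool goes at most 62.5 mm and 10.7 degrees, less where a joint would pass 70% of its speed; a pose out of reach is approached as far as the arm can. A call with a gripper value outside its range is refused whole. The fingers move at their own pace and stop on an object; the grip force is fixed at half the most. Time passes only in rows, so rows that repeat a pose let the fingers close. It gives the time, the measured TCP pose, the force, the opening and the grip force at its end, in the units of the state.
- get_obs(): the state, without advancing time (a new reading comes with each control period).
- camera(name): name is "side" or "top" or "wrist"; returns a dict with "img" (400x640x3 uint8, red, green, blue), "depth" (400x640 float32, m along the optical axis (not along the pixel's ray), 0 where there is no reading), "fx", "fy", "cx", "cy" (pixels), "R" (3x3) and "t" (3): a world point X has camera coordinates R X + t; the wrist camera has in their place "T_tool_cam" (4x4, takes a point from camera to tool coordinates, whose origin is the TCP and whose axes are the flange's). Camera axes: x right, y down, z forward; pixel columns grow to the right and rows downward; lengths in m; the calibration is good to about 2 mm. The wrist camera is an equidistant fisheye: a pixel r from the principal point sees the ray r / f radians off the axis. A picture is of the moment at which its call begins: read the wrist's pose just before it.
- hand_in(): hands the job in; it is judged then, once.
The state is a dict: "clock": time; "qpos": joint angles; "qd": joint speeds; "effort": joint torques, N m; "position": TCP position; "eef_rot": TCP orientation; "contact_force": force on the tool from outside, world axes, zero at the start; "moment": the same for the moment, N m; "grip_width": opening from 0.0 (shut) to 1.0 (fully open); "grasp_force": force on a finger pad.
Only numpy, scipy, OpenCV 4.12 (cv2) and the standard library are available. Lean on these libraries where they do the work, as an engineer would, in place of code of your own. Each camera call takes 0.05 s, during which the arm holds its last target. There are 200 camera calls.

## Task

Press the ejector slides of the cassette to push out every knife it holds, lay the knives on the leaf of the turnover fixture and swing the leaf right over by its crank so that they drop onto the bed with the bored face up. Then swing the leaf back down flat, and lay all the knives flat in the tray, side by side, bored face up, with the ejector slides back home; leave the other things on the bench alone.

Things in the scene. Friction and masses are not known exactly. Their poses are not given: they have to be found in the camera images.
- knife0: Steel moulder-knife blank 60 (x) x 40 (y) x 8 (z) mm, 150 g; origin at its centre. Its -z face is the bored face (two dark round bores, a ground band along one long edge); +z face plain. Starts bored face down (z up) in a pocket of the cassette, 60 mm along the cassette's x. 2 or 3 of the three are there. Turned over = z points down.
- knife1: Steel moulder-knife blank 60 (x) x 40 (y) x 8 (z) mm, 150 g; origin at its centre. Its -z face is the bored face (two dark round bores, a ground band along one long edge); +z face plain. Starts bored face down (z up) in a pocket of the cassette, 60 mm along the cassette's x. 2 or 3 of the three are there. Turned over = z points down.
- knife2: Steel moulder-knife blank 60 (x) x 40 (y) x 8 (z) mm, 150 g; origin at its centre. Its -z face is the bored face (two dark round bores, a ground band along one long edge); +z face plain. Starts bored face down (z up) in a pocket of the cassette, 60 mm along the cassette's x. 2 or 3 of the three are there. Turned over = z points down.
- cassette: Fixed ejector cassette; origin on the table below the middle pocket's mouth. x points from the mouths into the pockets; pocket centre lines at y = -70, 0, 70 mm. Pockets: roofed channels 43 wide, 11 high, floor 30 mm over the table, x = 0 to 98 mm, open only at the mouth; roof top at 45 mm with a 20 mm slot for the slide's tab. A held knife's centre is at about x = 35 mm.
- apron (a point): Middle of the apron before the mouths: a flat grey plate, top 30 mm over the table and level with the pocket floors, cassette x = -90 to 0 mm, y = -118 to 118 mm, with a stop 6 mm higher at x = -94 to -90 mm. Ejected knives lie on it, before their pockets, and are gripped across their 40 mm from above.
- slide0 (a joint): Spring ejector slide of the pocket at cassette y = -70 mm: 0 = home, 0.064 m = fully pressed. Moves to the cassette's -x and pushes the knife ahead of it; fully pressed, the knife's rear edge is at the mouth (x = 0). Spring 2.3 N at home, 8 N fully pressed; goes home by itself when released, leaving the knife on the apron.
- tab0 (a point): Point on the rear (+x) face of slide0's thumb tab, 66 mm over the table, where it is pushed; moves with the slide. The tab is a black post 10 x 10 mm standing through the roof slot, its top 76 mm over the table. Behind it (+x) the space is free above the roof (45 mm; rear wall also 45 mm).
- slide1 (a joint): Spring ejector slide of the pocket at cassette y = 0 mm: 0 = home, 0.064 m = fully pressed. Moves to the cassette's -x and pushes the knife ahead of it; fully pressed, the knife's rear edge is at the mouth (x = 0). Spring 2.3 N at home, 8 N fully pressed; goes home by itself when released, leaving the knife on the apron.
- tab1 (a point): Point on the rear (+x) face of slide1's thumb tab, 66 mm over the table, where it is pushed; moves with the slide. The tab is a black post 10 x 10 mm standing through the roof slot, its top 76 mm over the table. Behind it (+x) the space is free above the roof (45 mm; rear wall also 45 mm).
- slide2 (a joint): Spring ejector slide of the pocket at cassette y = 70 mm: 0 = home, 0.064 m = fully pressed. Moves to the cassette's -x and pushes the knife ahead of it; fully pressed, the knife's rear edge is at the mouth (x = 0). Spring 2.3 N at home, 8 N fully pressed; goes home by itself when released, leaving the knife on the apron.
- tab2 (a point): Point on the rear (+x) face of slide2's thumb tab, 66 mm over the table, where it is pushed; moves with the slide. The tab is a black post 10 x 10 mm standing through the roof slot, its top 76 mm over the table. Behind it (+x) the space is free above the roof (45 mm; rear wall also 45 mm).
- turner: Fixed turnover fixture; origin on the table under the hinge line, which runs along its y, 45 mm up. Leaf on its -x side. On its +x side the bed: level cork surface 45 mm over the table, x = 5 to 115 mm, y = -110 to 110 mm, with an end wall 12 mm higher at x = 115 to 120 mm. Hinge cheeks at y = +-110 to 118 mm rise to 50 mm.
- leaf (a joint): Hinge of the leaf: 0 = flat, 2.4 rad = swung up and over the bed to its stop (+x side); 0.35 N m of friction, mostly stays where left. As it rises past about 0.6 rad, knives on it slide down against its lip; past about 1.8 rad they tip onto the bed, other face up, between turner x = 10 and 110 mm.
- leaf_load (a point): Point on the leaf's top, 73 mm from the hinge, mid-length. The leaf at 0: aluminium plate, top 45 mm over the table, turner x = -114 to -7, y = -108 to 108 mm, with a lip 10 mm high at x = -30 to -26. Lay knives here with 40 mm across the hinge, at y = -70, 0, 70 mm: then fingers have room beside the lip.
- crank_grip (a point): Middle of the leaf's crank pin: steel bar 10 mm across along the turner's y, from y = -121 to -176 mm (this point -153). It turns with the leaf, radius 60 mm about the hinge line; with the leaf at 0 it is at turner x = -54 mm, 70 mm over the table (25 degrees above the leaf's plane). Grip from above and follow the arc; space around it is free.
- tray: Fixed flat tray, 150 (x) x 230 (y) mm outside, plywood with a cork floor; rim 12 mm high and 6 mm thick, floor 6 mm over the table; origin on the table under its centre.
- spray_can: Bystander, not part of the job: spray can, 52 mm across, 150 mm tall.
- glue: Bystander, not part of the job: white bottle, 60 mm across, 160 mm tall.
- wrench: Bystander, not part of the job: steel wrench 160 mm long lying flat.
- sanding_block: Bystander, not part of the job: cork sanding block 90 x 55 x 30 mm.
- screw_jar: Bystander, not part of the job: low glass jar, 56 mm across, 60 mm tall.
Mind the look-alikes: they are no part of the job. What is shaped like the knife1 but orange or pink is not meant.

How it is judged:
By the outcome, as a careful person would: the job done as asked, in the order asked, and still so for the second after the job is handed in, with the robot touching nothing.
Of knife0, knife1, knife2 only 2 to 3 are there at a start; the rules pass over those that are not, and their reading is None.
At some moment in a run one of knife0, knife1, knife2 may be knocked a few centimetres aside while the robot is not near it.
Once in a run the grip may slacken for a moment while it holds something.
It also fails if it takes over 210 s, if anything falls off the work surface, if the arm or the gripper's body presses on something with over 40 N, if the wrist force passes 120 N, or if a joint passes its speed limit or range.

## Working session

There is one attempt and no reset: what is moved stays moved. The work goes in short steps, Python scripts to look and compute and a shell command to move; the robot and the scene stay as the last step left them, time stands still between calls to the robot, and variables do not carry over. Pictures are saved under pics/ and viewed, at most 14 in all, crops included, and the job is handed in when it is done.

```bash
ls; mkdir -p pics; python3 - <<'E'
from cell import *
import cv2,numpy as np
o=get_obs();print({k:np.round(v,3).tolist() for k,v in o.items()})
for n in("top","side"):
    c=camera(n);np.savez(f"pics/{n}0.npz",**c);cv2.imwrite(f"pics/{n}0.png",c["img"][:,:,::-1])
    print(n,c["fx"],c["cx"],c["cy"],np.round(c["R"],3).tolist(),c["t"])
E
```

```text
pics
{'clock': 0.0, 'qpos': [1.101, 0.6, -0.003, 1.6, 0.002, 0.943, -0.08], 'qd': [0.001, -0.0, -0.002, -0.001, 0.002, -0.0, -0.002], 'effort': [0.0, -76.51, 1.497, -25.236, -0.052, 0.017, 0.0], 'position': [0.277, -0.669, 0.24], 'eef_rot': [-3.08, -0.613, 0.001], 'contact_force': [0.368, 0.003, -0.262], 'moment': [-0.005, -0.018, -0.0], 'grasp_force': 0.0, 'grip_width': 0.997}
top 463.75173021753426 314.47939395317553 193.7621192909522 [[0.005, -1.0, 0.015], [-0.997, -0.006, -0.072], [0.072, -0.015, -0.997]] [-0.00305247  0.53490756  1.50522585]
side 513.3546102477865 314.81250478227383 197.8625107409132 [[-0.999, -0.045, 0.007], [-0.039, 0.774, -0.632], [0.023, -0.632, -0.775]] [0.4982124  0.03874469 1.48683228]
```

View pics/top0.png

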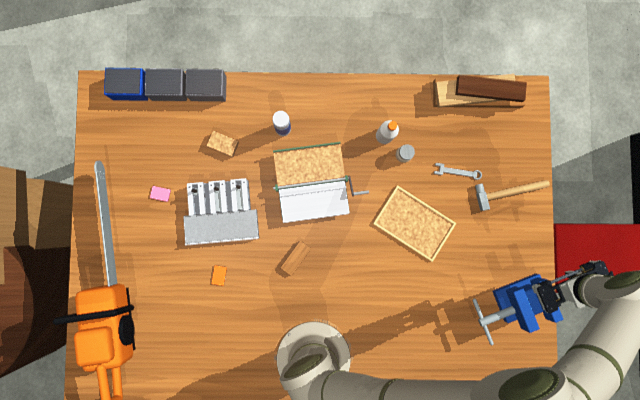

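View pics/side0.png

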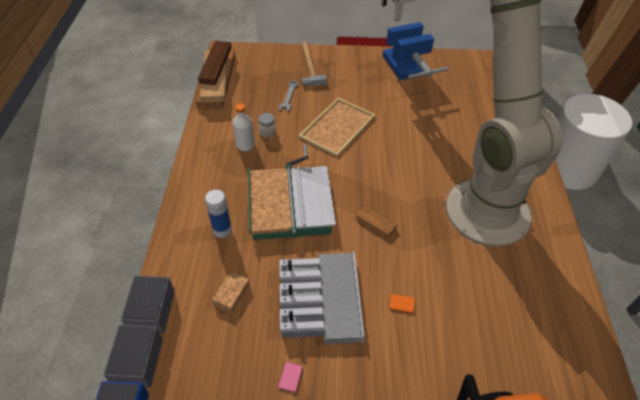

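```bash
cat > h.py <<'E'
import numpy as np,cv2
def proj2plane(c,uv,z):
    uv=np.atleast_2d(uv).astype(float)
    d=np.c_[(uv[:,0]-c["cx"])/c["fx"],(uv[:,1]-c["cy"])/c["fy"],np.ones(len(uv))]@c["R"]
    o=-c["R"].T@c["t"]
    return o+d*((z-o[2])/d[:,2])[:,None]
def load(n): return dict(np.load(f"pics/{n}.npz"))
def world(c):
    v,u=np.indices(c["depth"].shape);d=c["depth"]
    P=np.stack([(u-c["cx"])/c["fx"]*d,(v-c["cy"])/c["fy"]*d,d],-1)
    return (P-c["t"])@c["R"]
E
python3 - <<'E'
from h import *
c=load("top0");im=c["img"][:,:,::-1].copy()
W=world(c)
hsv=cv2.cvtColor(im,cv2.COLOR_BGR2HSV)
def rect(name,m,roi,z):
    x0,y0,x1,y1=roi;M=np.zeros(m.shape,np.uint8);M[y0:y1,x0:x1]=m[y0:y1,x0:x1]
    M=cv2.morphologyEx(M,cv2.MORPH_OPEN,np.ones((3,3)))
    cs,_=cv2.findContours(M,0,2);k=max(cs,key=cv2.contourArea)
    X=proj2plane(c,k[:,0],z)[:,:2].astype(np.float32)*1000
    r=cv2.minAreaRect(X);print(name,np.round(r[0],1),np.round(r[1],1),round(r[2],1),"z",np.median(W[M>0][:,2]).round(4),np.round(cv2.boxPoints(r)).tolist())
S,V,H=hsv[...,1],hsv[...,2],hsv[...,0]
grey=(S<45).astype(np.uint8)
rect("apron",(grey>0)&(V>110),(175,208,265,250),.030)
rect("leaf",(grey>0)&(V>150),(272,180,360,230),.045)
z=W[...,2]
rect("bed z",(z>.038)&(z<.052),(265,135,350,192),.045)
rect("traycork",(z>.002)&(z<.04)&(np.abs(z)>.0045),(365,180,465,265),.012)
rect("cassette",(z>.035)&(z<.06),(175,170,265,216),.045)
a=im[125:275,170:470];a=cv2.resize(a,(0,0),fx=2.6,fy=2.6,interpolation=cv2.INTER_CUBIC);cv2.imwrite("pics/z0.png",a)
E
```

```text
apron [429.6 302.3] [116.6 238.6] 1.4 z 0.0309 [[368.0, 420.0], [374.0, 182.0], [491.0, 184.0], [485.0, 423.0]]
leaf [508.6   2.8] [109.5 216.4] 8.1 z 0.0455 [[439.0, 102.0], [470.0, -112.0], [578.0, -97.0], [548.0, 118.0]]
bed z [619.5  20.9] [131.  225.5] 8.4 z 0.0455 [[538.0, 123.0], [571.0, -100.0], [701.0, -81.0], [668.0, 142.0]]
traycork [ 372.2 -320.9] [80.4 29.5] 63.7 z 0.0086 [[341.0, -350.0], [368.0, -364.0], [403.0, -291.0], [377.0, -278.0]]
cassette [530.6 243.5] [101.4  52. ] 5.6 z 0.0447 [[478.0, 264.0], [483.0, 213.0], [584.0, 223.0], [578.0, 274.0]]
```

View pics/z0.png

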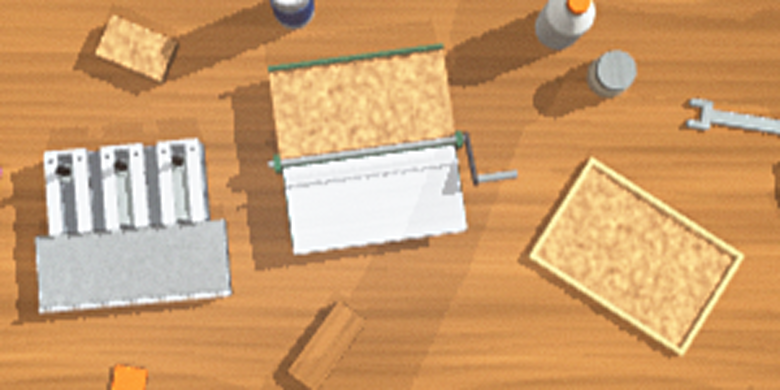

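```bash
python3 - <<'E'
from h import *
c=load("top0")
def P(pts,z):
    return proj2plane(c,np.array(pts)/2.6+[170-.3,125-.3],z)[:,:2]*1000
a=P([(40,310),(231,294)],.036);b=P([(36,238),(229,221)],.030)
print("apron front",a.round(1),"back",b.round(1),"lens",np.linalg.norm(a[0]-a[1]),np.linalg.norm(b[0]-b[1]))
r=P([(46,151),(203,139)],.045);print("cass rear",r.round(1))
for s in (a,b,r): d=s[0]-s[1];print(np.degrees(np.arctan2(-d[0],d[1])))
t=P([(591,157),(743,257),(683,354),(530,256)],.012);print("tray",t.round(1),t.mean(0),[np.linalg.norm(t[i]-t[i-1]) for i in range(4)])
for i in range(4): d=t[i]-t[i-1];print(np.degrees(np.arctan2(d[1],d[0])))
p=P([(515,175),(476,183)],.070);print("pin",p)
tb=P([(64,171),(121,165),(178,160)],.076);print("tabs",tb)
th=np.radians(8);R=np.array([[np.cos(th),-np.sin(th)],[np.sin(th),np.cos(th)]])
H=np.array([568.5,11.3]);print("pin pred",H+R@[-54,-121],H+R@[-54,-176],"hinge cheeks",P([(277,163),(461,140)],.05),H+R@[0,114],H+R@[0,-114])
print("end wall",P([(270,68),(442,46)],.057),H+R@[117,110],H+R@[117,-110])
E
```

```text
apron front [[369.5 415.1]
 [390.4 179.8]] back [[458.5 423.9]
 [481.1 184.2]] lens 236.20376651977855 240.73465376147905
cass rear [[566.  410.3]
 [582.3 216.3]]
5.055337345698411
5.3754224479919595
4.793979087674873
tray [[ 566.  -273.7]
 [ 439.7 -466.4]
 [ 317.1 -388.2]
 [ 439.6 -195.2]] [ 440.60159345 -330.88540446] [np.float64(148.82609744523026), np.float64(230.3866662514464), np.float64(145.38708743715392), np.float64(228.57668118051086)]
-31.82438649778346
-123.24043090545607
147.48568481996818
57.61316798575484
pin [[ 537.9229946  -168.92364444]
 [ 527.80460902 -121.08868469]]
tabs [[538.86175003 379.88838558]
 [546.60832486 311.12192085]
 [553.15179505 242.18488912]]
pin pred [ 531.8654695  -116.03778377] [ 539.51999006 -170.50252755] hinge cheeks [[ 552.49086766  123.71460505]
 [ 582.6625922  -104.4194095 ]] [552.63426649 124.19055984] [ 584.36573351 -101.59055984]
end wall [[670.0051089  133.21531002]
 [699.27287015 -80.14528981]] [669.05232294 136.51274037] [699.67040515 -81.34623475]
```

```bash
python3 - <<'E'
from h import *
c=load("top0");W=world(c);z=W[...,2]
for n,(x0,y0,x1,y1) in dict(glue=(376,118,402,145),jar=(395,142,418,164),can=(270,108,293,138),sand=(204,128,240,160),wood=(278,240,312,280),pink=(148,184,172,204)).items():
    w=W[y0:y1,x0:x1].reshape(-1,3);w=w[(w[:,2]>.02)]if n!="pink" else w[w[:,2]>.004];print(n,np.round(np.percentile(w,[3,50,97],axis=0)*1000).tolist())
    h=np.percentile(w[:,2],97);q=w[w[:,2]>h-.012];print("  top",q.mean(0).round(3))
th=np.radians(8);R=np.array([[np.cos(th),-np.sin(th)],[np.sin(th),np.cos(th)]])
H=np.array([568.5,11.3])
for n,p in dict(glue=(0.68,-.17),).items(): print(R.T@(np.array(p)*1000-H))
E
```

```text
glue [[707.0, -256.0, 29.0], [726.0, -225.0, 108.0], [757.0, -204.0, 163.0]]
  top [ 0.731 -0.229  0.178]
jar [[646.0, -317.0, 25.0], [669.0, -292.0, 58.0], [692.0, -271.0, 66.0]]
  top [ 0.667 -0.291  0.084]
can [[730.0, 82.0, 36.0], [744.0, 105.0, 147.0], [774.0, 129.0, 155.0]]
  top [0.752 0.106 0.164]
sand [[664.0, 259.0, 24.0], [699.0, 304.0, 31.0], [731.0, 347.0, 38.0]]
  top [0.696 0.3   0.052]
wood [[280.0, 23.0, 20.0], [328.0, 62.0, 22.0], [374.0, 101.0, 29.0]]
  top [0.328 0.06  0.047]
pink [[505.0, 478.0, 4.0], [535.0, 509.0, 8.0], [557.0, 543.0, 15.0]]
  top [0.534 0.508 0.015]
[  85.18280646 -195.05340162]
```

```bash
cat >> h.py <<'E'
from scipy.spatial.transform import Rotation as Ro
FR=dict(c=(471.5,305,5.4),t=(568.5,11.3,8.0),y=(440.6,-330.9,-32.2),w=(0,0,0))
def f2w(f,x,y):
    X,Y,a=FR[f];a=np.radians(a);return np.array([X+x*np.cos(a)-y*np.sin(a),Y+x*np.sin(a)+y*np.cos(a)])
def w2f(f,p):
    X,Y,a=FR[f];a=np.radians(a);d=np.array(p)[:2]-[X,Y];return np.array([d[0]*np.cos(a)+d[1]*np.sin(a),-d[0]*np.sin(a)+d[1]*np.cos(a)])
def Rdown(h):
    h=np.radians(h);return np.array([[np.cos(h),np.sin(h),0],[np.sin(h),-np.cos(h),0],[0,0,-1.]])
def tell(wps,obs=None):
    "wps: (frame,x,y,z mm,heading rel. to frame deg) -> shifts in tool axes from now"
    from cell import get_obs
    o=obs or get_obs();R0=Ro.from_rotvec(o["eef_rot"]).as_matrix();p0=np.array(o["position"])*1000
    print("t",round(o["clock"],2),"p",p0.round(1),"head",np.degrees(np.arctan2(R0[1,0],R0[0,0])).round(1),"F",np.round(o["contact_force"],1),"w",round(o["grip_width"]*93,1),"gf",round(o["grasp_force"],1))
    for f,x,y,z,h in wps:
        T=np.r_[f2w(f,x,y),z];l=R0.T@(T-p0);r=np.degrees(Ro.from_matrix(R0.T@Rdown(FR[f][2]+h)).as_rotvec())
        print((f,x,y,z,h),"lin",l.round(1),"rot",r.round(1),"rows>=",max(np.linalg.norm(l)/62.5,np.linalg.norm(r)/10.7).round(1))
E
python3 -c "
from h import *
tell([('c',20,0,260,180)])"
```

```text
t 0.1 p [ 277.4 -669.4  239.9] head 22.5 F [-1.5  0.4 -0.4] w 93.1 gf 0.0
('c', 20, 0, 260, 180) lin [ 571.5 -820.   -19.1] rot [-0.000e+00 -1.000e-01 -1.629e+02] rows>= 16.0
```

```bash
python3 -m inch '{"linear":[[386,-348,-19],[386,-348,-19],[386,-348,-19],[386,-348,-19],[386,-348,-19],[386,-348,-19],[386,-348,-19],[386,-348,-19],[571,-820,-19],[571,-820,-19],[571,-820,-19],[571,-820,-19],[571,-820,-19],[571,-820,-19],[571,-820,-19],[571,-820,-19],[571,-820,-19],[571,-820,-19],[571,-820,-19],[571,-820,-19]],"delta_rot":[[0,0,-80],[0,0,-80],[0,0,-80],[0,0,-80],[0,0,-80],[0,0,-80],[0,0,-80],[0,0,-80],[0,0,-163],[0,0,-163],[0,0,-163],[0,0,-163],[0,0,-163],[0,0,-163],[0,0,-163],[0,0,-163],[0,0,-163],[0,0,-163],[0,0,-163],[0,0,-163]],"grip":[1,1,1,1,1,1,1,1,1,1,1,1,1,1,1,1,1,1,1,1]}'
python3 - <<'E'
from h import *
from cell import *
o=get_obs();c=camera("wrist");np.savez("pics/w1.npz",**c,pos=o["position"],rot=o["eef_rot"]);cv2.imwrite("pics/w1.png",c["img"][:,:,::-1])
print(o["qpos"].round(2) if hasattr(o["qpos"],"round") else o["qpos"],c["fx"],c["cx"],c["cy"],np.round(c["T_tool_cam"],3).tolist())
tell([('c',105,-70,160,180),('c',105,-70,82,180),('c',26,-70,82,180)])
E
```

```text
clock: 2.6
position: [0.4915, 0.3046, 0.2595]
eef_rot: [0.148, -3.138, 0.002]
contact_force: [-0.2, -0.6, -0.3]
grip_width: 0.008
grasp_force: 0.0
[-0.07  0.52 -0.85  1.89  0.48  0.95  0.52] 309.70691628693146 320.94585479582247 193.5071550223795 [[-0.0, -0.961, -0.278, 0.078], [1.0, -0.0, -0.001, -0.001], [0.001, -0.278, 0.961, -0.143], [0.0, 0.0, 0.0, 1.0]]
t 2.65 p [491.5 304.8 259.6] head -174.6 F [-0.2 -0.3  0.3] w 0.6 gf 0.0
('c', 105, -70, 160, 180) lin [-85.1 -67.8  99.7] rot [-0.1  0.  -0. ] rows>= 2.4
('c', 105, -70, 82, 180) lin [-85.1 -67.7 177.7] rot [-0.1  0.  -0. ] rows>= 3.3
('c', 26, -70, 82, 180) lin [ -6.1 -67.7 177.7] rot [-0.1  0.  -0. ] rows>= 3.0
```

View pics/w1.png

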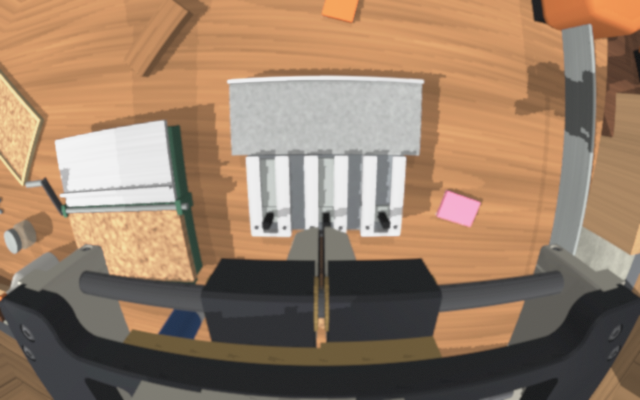

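```bash
cat >> h.py <<'E'
def wray(c,uv,z):
    "wrist fisheye pixel -> world point (m) on plane z"
    T=c["T_tool_cam"];Rt=Ro.from_rotvec(c["rot"]).as_matrix();uv=np.atleast_2d(uv).astype(float)
    d=np.c_[(uv[:,0]-c["cx"])/c["fx"],(uv[:,1]-c["cy"])/c["fy"]];r=np.linalg.norm(d,axis=1)
    v=np.c_[d/r[:,None]*np.sin(r)[:,None],np.cos(r)]@(Rt@T[:3,:3]).T
    o=c["pos"]+Rt@T[:3,3];return o+v*((z-o[2])/v[:,2])[:,None]
E
python3 - <<'E'
from h import *
c=load("w1")
for n,uv,z in[("front",[(230,79),(421,79)],.036),("back",[(232,153),(422,154)],.030),("rear",[(249,236),(401,236)],.045),("tabtops",[(267,222),(326,215),(384,222)],.076),("leafcorners",[(57,140),(164,121)],.045),("cheek",[(185,205),(66,211)],.05)]:
    P=wray(c,uv,z)*1000;print(n,P[:,:2].round(1).tolist(),[w2f('c',p).round(1).tolist() for p in P],[w2f('t',p).round(1).tolist() for p in P] if n in("leafcorners","cheek") else "")
E
```

```text
front [[388.2, 184.2], [366.0, 412.1]] [[-94.3, -112.5], [-95.0, 116.6]] 
back [[479.7, 190.5], [458.2, 427.6]] [[-2.6, -114.8], [-1.7, 123.4]] 
rear [[582.6, 218.8], [564.4, 413.7]] [[102.5, -96.3], [102.8, 99.5]] 
tabtops [[548.0, 246.5], [532.9, 312.8], [535.5, 380.0]] [[70.7, -65.4], [61.8, 2.0], [70.8, 68.7]] 
leafcorners [[470.2, -106.3], [441.7, 101.1]] [[-40.0, -409.4], [-48.8, -200.2]] [[-113.7, -102.8], [-113.0, 106.6]]
cheek [[547.6, 133.0], [583.0, -96.3]] [[59.6, -178.4], [73.2, -410.0]] [[-3.7, 123.4], [-0.6, -108.6]]
```

```bash
sed -i 's/c=(471.5,305,5.4)/c=(471.0,306.5,5.4)/' h.py; python3 -m inch '{"linear":[[-85,-66,100],[-85,-66,100],[-85,-66,178],[-85,-66,178],[-85,-66,178],[-70,-66,178],[-55,-66,178],[-40,-66,178],[-25,-66,178],[-12,-66,178],[-6,-66,178],[-6,-66,178]],"delta_rot":[[0,0,0],[0,0,0],[0,0,0],[0,0,0],[0,0,0],[0,0,0],[0,0,0],[0,0,0],[0,0,0],[0,0,0],[0,0,0],[0,0,0]],"grip":[1,1,1,1,1,1,1,1,1,1,1,1]}'
python3 - <<'E'
from h import *
from cell import *
o=get_obs();c=camera("top");np.savez("pics/top1.npz",**c);
s=camera("side");np.savez("pics/side1.npz",**s);a=cv2.resize(s["img"][230:360,240:400,::-1],(0,0),fx=4,fy=4,interpolation=cv2.INTER_CUBIC);cv2.imwrite("pics/s1.png",a)
tell([('c',26,-70,82,180)])
E
```

```text
clock: 4.15
position: [0.5044, 0.2418, 0.0835]
eef_rot: [-0.151, 3.133, 0.002]
contact_force: [8.0, 1.4, -4.5]
grip_width: 0.01
grasp_force: 3.8
t 4.25 p [504.7 241.8  83.5] head -174.5 F [ 7.3  0.3 -3.2] w 0.4 gf 3.8
('c', 26, -70, 82, 180) lin [ 1.5 -2.4  1.5] rot [0.1 0.3 0.1] rows>= 0.1
```

View pics/s1.png

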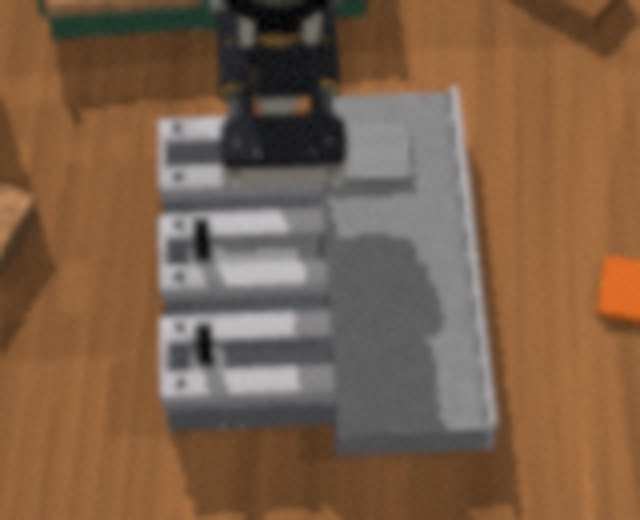

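```bash
python3 -m inch '{"linear":[[4,-2,0],[8,-2,0],[8,-2,0],[-40,-2,0],[-79,-2,0],[-79,68,0],[-79,68,0],[-62,68,0],[-46,68,0],[-30,68,0],[-15,68,0],[-3,68,0],[3,68,0],[8,68,0],[8,68,0]],"delta_rot":[[0,0,0],[0,0,0],[0,0,0],[0,0,0],[0,0,0],[0,0,0],[0,0,0],[0,0,0],[0,0,0],[0,0,0],[0,0,0],[0,0,0],[0,0,0],[0,0,0],[0,0,0]],"grip":[1,1,1,1,1,1,1,1,1,1,1,1,1,1,1]}'
python3 -m inch '{"linear":[[-40,0,0],[-87,0,0],[-87,70,0],[-87,70,0],[-70,70,0],[-54,70,0],[-38,70,0],[-23,70,0],[-11,70,0],[-4,70,0],[0,70,0],[0,70,0],[-40,70,0],[-80,70,-60],[0,100,-180],[60,100,-180],[60,100,-180],[60,100,-180]],"delta_rot":[[0,0,0],[0,0,0],[0,0,0],[0,0,0],[0,0,0],[0,0,0],[0,0,0],[0,0,0],[0,0,0],[0,0,0],[0,0,0],[0,0,0],[0,0,0],[0,0,0],[0,0,0],[0,0,0],[0,0,0],[0,0,0]],"grip":[1,1,1,1,1,1,1,1,1,1,1,1,1,0,-0.2,-0.2,-0.2,-0.2]}'
python3 - <<'E'
from h import *
from cell import *
o=get_obs();c=camera("wrist");np.savez("pics/w2.npz",**c,pos=o["position"],rot=o["eef_rot"]);cv2.imwrite("pics/w2.png",c["img"][:,:,::-1])
s=camera("side");np.savez("pics/side2.npz",**s)
t=camera("top");np.savez("pics/top2.npz",**t)
tell([('c',-30,-70,200,180),('c',-30,-70,56,180)])
E
```

```text
clock: 6.12
position: [0.4958, 0.3087, 0.0831]
eef_rot: [-0.145, 3.127, 0.009]
contact_force: [26.6, 6.9, -15.2]
grip_width: 0.004
grasp_force: 13.4
clock: 8.38
position: [0.4154, 0.4017, 0.2644]
eef_rot: [-0.157, 3.135, 0.0]
contact_force: [0.7, -0.6, -0.5]
grip_width: 0.493
grasp_force: 0.0
t 8.53 p [419.8 400.2 261.1] head -174.6 F [ 0.  -1.   0.4] w 54.7 gf 0.0
('c', -30, -70, 200, 180) lin [ -12.  -168.    61.5] rot [-0.1  0.   0. ] rows>= 2.9
('c', -30, -70, 56, 180) lin [ -11.9 -167.6  205.5] rot [-0.1  0.   0. ] rows>= 4.2
```

View pics/w2.png

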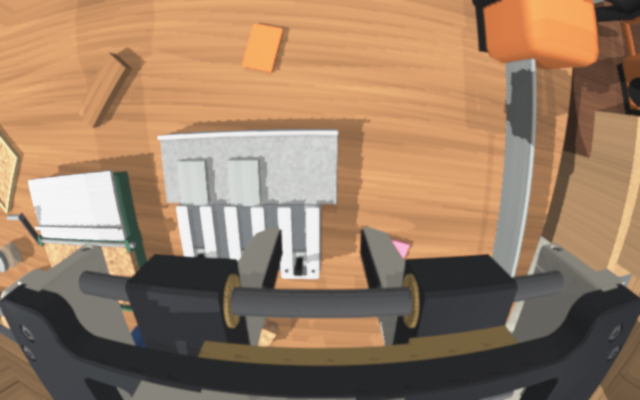

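```bash
python3 - <<'E'
from h import *
c=load("w2")
for uv in ([(178,157),(206,157),(181,205),(210,205)],[(229,157),(259,157),(232,205),(262,205)]):
    P=wray(c,uv,.038)*1000;print([w2f('c',p).round(1).tolist() for p in P],w2f('c',P.mean(0)))
t=load("top2");W=world(t);
m=(W[...,2]>.035)&(W[...,2]<.042);
v,u=np.nonzero(m);w=W[m]*1000;F=np.array([w2f('c',p) for p in w]);k=(F[:,0]<-8)&(F[:,0]>-82)&(abs(F[:,1])<112)
for lo,hi in((-112,-35),(-35,35)):
    q=F[k&(F[:,1]>lo)&(F[:,1]<hi)];print(len(q),np.percentile(q,[3,50,97],axis=0).round(1).tolist() if len(q) else "")
E
```

```text
[[-64.8, -87.0], [-63.7, -46.7], [0.8, -90.2], [0.1, -46.9]] [-31.86368523 -67.6998515 ]
[[-63.1, -15.6], [-62.5, 22.9], [-0.3, -16.1], [-0.8, 24.0]] [-31.66534458   3.78063052]
164 [[-72.2, -103.0], [-34.1, -69.0], [-9.2, -45.2]]
159 [[-67.4, -26.1], [-35.3, -0.2], [-9.9, 22.7]]
```

```bash
python3 -m inch '{"linear":[[-11,-167,100],[-11,-167,100],[-11,-167,100],[-11,-167,150],[-11,-167,190],[-11,-167,207],[-11,-167,207],[-11,-167,207],[-11,-167,207],[-11,-167,207],[-11,-167,207],[-11,-167,207],[-11,-167,180],[-11,-167,110],[-11,-167,110]],"delta_rot":[[0,0,0],[0,0,0],[0,0,0],[0,0,0],[0,0,0],[0,0,0],[0,0,0],[0,0,0],[0,0,0],[0,0,0],[0,0,0],[0,0,0],[0,0,0],[0,0,0],[0,0,0]],"grip":[-0.2,-0.2,-0.2,-0.2,-0.2,-0.2,-0.2,1,1,1,1,1,1,1,1]}'
python3 - <<'E'
from h import *
tell([('t',-73,70,150,90),('t',-73,70,71,90)])
E
```

```text
clock: 10.4
position: [0.4477, 0.2377, 0.1547]
eef_rot: [-0.15, 3.134, 0.004]
contact_force: [0.2, -0.3, -2.4]
grip_width: 0.424
grasp_force: 30.0
t 10.4 p [447.7 237.7 154.7] head -174.5 F [ 0.2 -0.3 -2.4] w 39.5 gf 30.0
('t', -73, 70, 150, 90) lin [ -22.6 -170.2    4.4] rot [ 0.3  0.1 87.5] rows>= 8.2
('t', -73, 70, 71, 90) lin [ -22.2 -170.4   83.4] rot [ 0.3  0.1 87.5] rows>= 8.2
```

```bash
python3 -m inch '{"linear":[[-22,-170,0],[-22,-170,0],[-22,-170,0],[-22,-170,0],[-22,-170,0],[-22,-170,0],[-22,-170,0],[-22,-170,0],[-22,-170,0],[-22,-170,30],[-22,-170,65],[-22,-170,80],[-22,-170,84],[-22,-170,84],[-22,-170,84]],"delta_rot":[[0,0,88],[0,0,88],[0,0,88],[0,0,88],[0,0,88],[0,0,88],[0,0,88],[0,0,88],[0,0,88],[0,0,88],[0,0,88],[0,0,88],[0,0,88],[0,0,88],[0,0,88]],"grip":[1,1,1,1,1,1,1,1,1,1,1,1,1,1,1]}'
python3 - <<'E'
from h import *
tell([('t',-73,70,70,90),('t',-73,70,150,90),('c',-31,1,150,180),('c',-31,1,54,180)])
E
```

```text
clock: 12.28
position: [0.4839, 0.0695, 0.0677]
eef_rot: [-2.067, -2.365, 0.002]
contact_force: [-1.5, 0.4, 4.5]
grip_width: 0.426
grasp_force: 3.0
t 12.28 p [483.9  69.5  67.7] head 97.7 F [-1.5  0.4  4.5] w 39.6 gf 3.0
('t', -73, 70, 70, 90) lin [ 0.6  2.7 -2.3] rot [-0.1  0.  -0.3] rows>= 0.1
('t', -73, 70, 150, 90) lin [  0.6   2.6 -82.3] rot [-0.1  0.  -0.3] rows>= 1.3
('c', -31, 1, 150, 180) lin [238.8 -12.  -82.4] rot [ -0.1  -0.  -87.7] rows>= 8.2
('c', -31, 1, 54, 180) lin [238.8 -11.9  13.6] rot [ -0.1  -0.  -87.7] rows>= 8.2
```

```bash
python3 -m inch '{"linear":[[0,0,0],[0,0,0],[0,0,0],[0,0,-40],[0,0,-82],[239,-12,-82],[239,-12,-82],[239,-12,-82],[239,-12,-82],[239,-12,-82],[239,-12,-82],[239,-12,-82],[239,-12,-82],[239,-12,-82],[239,-12,-82],[239,-12,-82],[239,-12,-82]],"delta_rot":[[0,0,0],[0,0,0],[0,0,0],[0,0,0],[0,0,0],[0,0,-88],[0,0,-88],[0,0,-88],[0,0,-88],[0,0,-88],[0,0,-88],[0,0,-88],[0,0,-88],[0,0,-88],[0,0,-88],[0,0,-88],[0,0,-88]],"grip":[0,0,0,0,0,0,-0.2,-0.2,-0.2,-0.2,-0.2,-0.2,-0.2,-0.2,-0.2,-0.2,-0.2]}'
python3 - <<'E'
from h import *
from cell import *
c=camera("side");np.savez("pics/side3.npz",**c)
a=cv2.resize(c["img"][150:360,220:420,::-1],(0,0),fx=2.8,fy=2.8,interpolation=cv2.INTER_CUBIC);cv2.imwrite("pics/s3.png",a)
tell([('c',-31,1,54,180)])
E
```

```text
clock: 14.4
position: [0.4417, 0.3051, 0.1497]
eef_rot: [-0.149, 3.138, -0.0]
contact_force: [-0.3, 0.2, -0.3]
grip_width: 0.598
grasp_force: 0.0
t 14.45 p [441.6 305.1 149.7] head -174.5 F [-0.5 -0.5 -0.1] w 55.6 gf 0.0
('c', -31, 1, 54, 180) lin [ 1.7 -0.4 95.7] rot [-0.   0.   0.1] rows>= 1.5
```

View pics/s3.png

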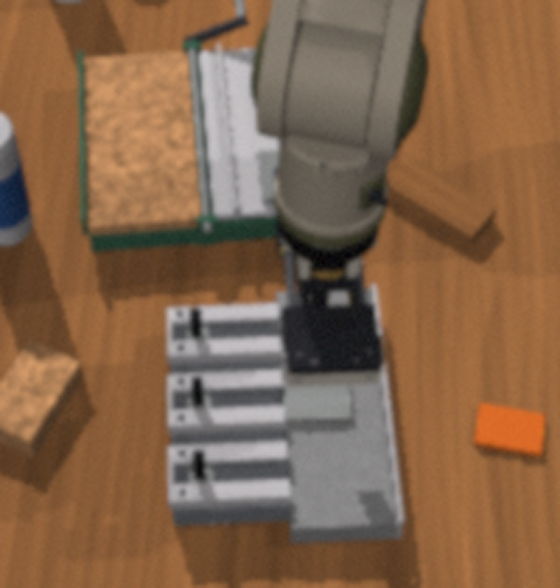

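```bash
python3 -m inch '{"linear":[[2,0,50],[2,0,85],[2,0,96],[2,0,96],[2,0,96],[2,0,96],[2,0,96],[2,0,96],[2,0,96],[2,0,80],[2,0,0],[2,0,0]],"delta_rot":[[0,0,0],[0,0,0],[0,0,0],[0,0,0],[0,0,0],[0,0,0],[0,0,0],[0,0,0],[0,0,0],[0,0,0],[0,0,0],[0,0,0]],"grip":[-0.2,-0.2,-0.2,-0.2,1,1,1,1,1,1,1,1]}'
python3 - <<'E'
from h import *
tell([('t',-73,-70,150,90),('t',-73,-70,70,90)])
E
```

```text
clock: 15.95
position: [0.4402, 0.3056, 0.1531]
eef_rot: [-0.151, 3.135, 0.004]
contact_force: [0.5, -0.3, -1.4]
grip_width: 0.421
grasp_force: 30.0
t 15.95 p [440.2 305.6 153.1] head -174.5 F [ 0.5 -0.3 -1.4] w 39.2 gf 30.0
('t', -73, -70, 150, 90) lin [ -29.6 -378.4    2.3] rot [ 0.2  0.  87.5] rows>= 8.2
('t', -73, -70, 70, 90) lin [ -29.4 -378.6   82.3] rot [ 0.2  0.  87.5] rows>= 8.2
```

```bash
python3 -m inch '{"linear":[[-31,-379,0],[-31,-379,0],[-31,-379,0],[-31,-379,0],[-31,-379,0],[-31,-379,0],[-31,-379,0],[-31,-379,0],[-31,-379,0],[-31,-379,0],[-31,-379,30],[-31,-379,65],[-31,-379,78],[-31,-379,82],[-31,-379,82],[-31,-379,82]],"delta_rot":[[0,0,88],[0,0,88],[0,0,88],[0,0,88],[0,0,88],[0,0,88],[0,0,88],[0,0,88],[0,0,88],[0,0,88],[0,0,88],[0,0,88],[0,0,88],[0,0,88],[0,0,88],[0,0,88]],"grip":[1,1,1,1,1,1,1,1,1,1,1,1,1,1,1,1]}'
python3 - <<'E'
from h import *
tell([('t',-73,-70,70,90),('t',-73,-70,150,90),('t',-150,-40,200,90)])
E
```

```text
clock: 17.95
position: [0.5061, -0.0691, 0.0688]
eef_rot: [-2.068, -2.364, 0.002]
contact_force: [-3.4, 1.5, 9.3]
grip_width: 0.424
grasp_force: 30.0
t 17.95 p [506.1 -69.1  68.8] head 97.6 F [-3.4  1.5  9.3] w 39.5 gf 30.0
('t', -73, -70, 70, 90) lin [ 0.9 -0.  -1.2] rot [-0.1  0.  -0.4] rows>= 0.0
('t', -73, -70, 150, 90) lin [  0.9  -0.1 -81.2] rot [-0.1  0.  -0.4] rows>= 1.3
('t', -150, -40, 200, 90) lin [  30.4  -77.3 -131.2] rot [-0.1  0.  -0.4] rows>= 2.5
```

```bash
python3 -m inch '{"linear":[[0,0,-1],[0,0,-1],[0,0,-1],[0,0,-40],[0,0,-90],[-50,10,-150],[-85,19,-150],[-85,19,-150],[-85,19,-150]],"delta_rot":[[0,0,0],[0,0,0],[0,0,0],[0,0,0],[0,0,0],[0,0,0],[0,0,0],[0,0,0],[0,0,0]],"grip":[0,0,0,0,0,0,0,0,0]}'
python3 - <<'E'
from h import *
from cell import *
o=get_obs();c=camera("wrist");np.savez("pics/w3.npz",**c,pos=o["position"],rot=o["eef_rot"]);cv2.imwrite("pics/w3.png",c["img"][:,:,::-1])
t=camera("top");np.savez("pics/top3.npz",**t)
tell([('t',-54,-155,73,90)])
E
```

```text
clock: 19.08
position: [0.5363, -0.1509, 0.2172]
eef_rot: [-2.071, -2.361, 0.0]
contact_force: [0.4, 0.9, -0.2]
grip_width: 0.505
grasp_force: 0.0
t 19.18 p [ 536.3 -150.   217. ] head 97.6 F [ 0.2 -0.8  0.2] w 46.4 gf 0.0
('t', -54, -155, 73, 90) lin [1.00e-01 6.00e-01 1.44e+02] rot [-0.1 -0.1 -0.4] rows>= 2.3
```

View pics/w3.png

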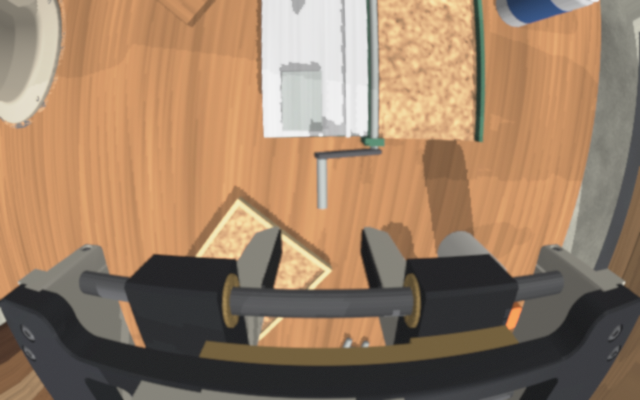

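```bash
python3 - <<'E'
from h import *
c=load("w3")
P=wray(c,[(322,207),(321,160)],.070)*1000;print("pin",[w2f('t',p).round(1).tolist() for p in P])
P=wray(c,[(282,66),(321,66),(282,130),(321,130)],.053)*1000;print("knifeB",[w2f('t',p).round(1).tolist() for p in P])
t=load("top3");a=t["img"][125:275,170:470,::-1]
cv2.imwrite("pics/z3.png",cv2.resize(a,(0,0),fx=2.6,fy=2.6,interpolation=cv2.INTER_CUBIC))
E
```

```text
pin [[-54.2, -177.9], [-54.7, -130.8]]
knifeB [[-92.0, -38.6], [-53.9, -39.7], [-93.2, -102.8], [-54.5, -103.5]]
```

View pics/z3.png

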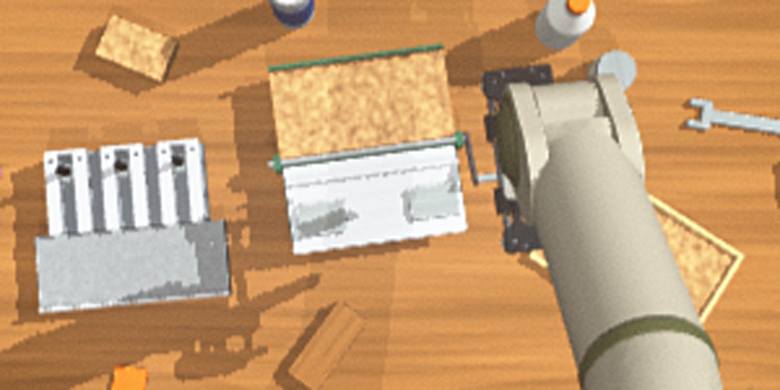

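```bash
python3 -m inch '{"linear":[[0,1,60],[0,1,110],[0,1,144],[0,1,144],[0,1,144],[0,1,144],[0,1,144],[0,1,144],[0,1,144],[0,1,144]],"delta_rot":[[0,0,0],[0,0,0],[0,0,0],[0,0,0],[0,0,0],[0,0,0],[0,0,0],[0,0,0],[0,0,0],[0,0,0]],"grip":[0,0,0,0,1,1,1,1,1,1]}'
python3 - <<'E'
from h import *
tell([])
print([(round(t,2),round(54.4+60*np.cos(np.radians(155)-t)),round(25.4-60*np.sin(np.radians(155)-t))) for t in np.arange(0.1,2.45,.1)])
E
```

```text
clock: 20.42
position: [0.5371, -0.1515, 0.0741]
eef_rot: [-2.072, -2.361, 0.002]
contact_force: [-3.3, -0.8, 7.0]
grip_width: 0.1
grasp_force: 30.0
t 20.43 p [ 537.1 -151.5   74.1] head 97.5 F [-3.3 -0.8  7. ] w 9.3 gf 30.0
[(np.float64(0.1), 3, -5), (np.float64(0.2), 6, -10), (np.float64(0.3), 10, -15), (np.float64(0.4), 14, -19), (np.float64(0.5), 19, -23), (np.float64(0.6), 24, -26), (np.float64(0.7), 29, -29), (np.float64(0.8), 35, -31), (np.float64(0.9), 40, -33), (np.float64(1.0), 46, -34), (np.float64(1.1), 52, -35), (np.float64(1.2), 58, -34), (np.float64(1.3), 64, -34), (np.float64(1.4), 70, -32), (np.float64(1.5), 76, -31), (np.float64(1.6), 81, -28), (np.float64(1.7), 87, -25), (np.float64(1.8), 91, -22), (np.float64(1.9), 96, -18), (np.float64(2.0), 100, -13), (np.float64(2.1), 104, -9), (np.float64(2.2), 107, -4), (np.float64(2.3), 110, 2), (np.float64(2.4), 112, 7)]
```

```bash
python3 -m inch '{"linear":[[0,3,-5],[0,6,-10],[0,10,-15],[0,14,-19],[0,19,-23],[0,24,-26],[0,29,-29],[0,35,-31],[0,40,-33],[0,46,-34],[0,52,-35],[0,58,-34],[0,58,-34]],"delta_rot":[[0,0,0],[0,0,0],[0,0,0],[0,0,0],[0,0,0],[0,0,0],[0,0,0],[0,0,0],[0,0,0],[0,0,0],[0,0,0],[0,0,0],[0,0,0]],"grip":[1,1,1,1,1,1,1,1,1,1,1,1,1]}'
python3 -c "
from h import *
tell([('t',0,-155,108,90)])"
```

```text
clock: 22.05
position: [0.5949, -0.1437, 0.1094]
eef_rot: [2.071, 2.362, -0.002]
contact_force: [-9.1, -0.7, 13.1]
grip_width: 0.096
grasp_force: 30.0
t 22.05 p [ 594.9 -143.7  109.4] head 97.5 F [-9.1 -0.7 13.1] w 8.9 gf 30.0
('t', 0, -155, 108, 90) lin [ 2.1 -4.6  1.4] rot [-0.1  0.1 -0.5] rows>= 0.1
```

```bash
python3 -m inch '{"linear":[[0,6,0],[0,12,2],[0,18,3],[0,23,6],[0,26,7],[0,29,9],[0,31,10],[0,33,12],[0,36,14],[0,38,16],[0,40,18],[0,42,21],[0,44,23],[0,46,25],[0,48,28],[0,49,30],[0,52,36],[0,54,41],[0,54,41],[0,54,41]],"delta_rot":[[0,0,0],[0,0,0],[0,0,0],[0,0,0],[0,0,0],[0,0,0],[0,0,0],[0,0,0],[0,0,0],[0,0,0],[0,0,0],[0,0,0],[0,0,0],[0,0,0],[0,0,0],[0,0,0],[0,0,0],[0,0,0],[0,0,0],[0,0,0]],"grip":[1,1,1,1,1,1,1,1,1,1,1,1,1,1,1,1,1,1,1,1]}'
python3 - <<'E'
from h import *
from cell import *
tell([('t',57,-155,66,90)])
c=camera("side");np.savez("pics/side4.npz",**c)
a=cv2.resize(c["img"][130:270,210:400,::-1],(0,0),fx=3.5,fy=3.5,interpolation=cv2.INTER_CUBIC);cv2.imwrite("pics/s4.png",a)
E
```

```text
clock: 24.55
position: [0.6478, -0.137, 0.0677]
eef_rot: [-2.071, -2.361, 0.003]
contact_force: [-7.8, -2.0, 7.0]
grip_width: 0.096
grasp_force: 30.0
t 24.55 p [ 647.8 -137.    67.7] head 97.5 F [-7.8 -2.   7. ] w 8.9 gf 30.0
('t', 57, -155, 66, 90) lin [ 2.9 -1.   1.7] rot [-0.1  0.  -0.5] rows>= 0.1
```

View pics/s4.png

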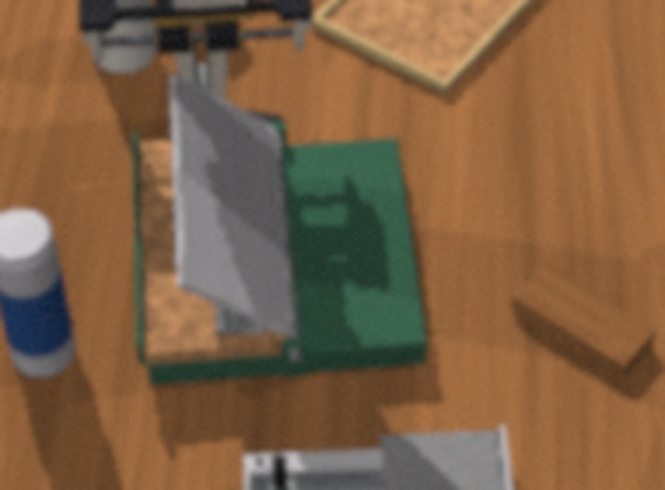

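```bash
python3 -m inch '{"linear":[[0,-2,-5],[0,-5,-11],[0,-8,-16],[0,-12,-20],[0,-16,-25],[0,-21,-29],[0,-31,-35],[0,-42,-39],[0,-54,-41],[0,-66,-41],[0,-77,-38],[0,-88,-33],[0,-93,-30],[0,-98,-26],[0,-102,-22],[0,-106,-17],[0,-109,-12],[0,-112,-6],[0,-113,-5],[0,-113,-5]],"delta_rot":[[0,0,0],[0,0,0],[0,0,0],[0,0,0],[0,0,0],[0,0,0],[0,0,0],[0,0,0],[0,0,0],[0,0,0],[0,0,0],[0,0,0],[0,0,0],[0,0,0],[0,0,0],[0,0,0],[0,0,0],[0,0,0],[0,0,0],[0,0,0]],"grip":[1,1,1,1,1,1,1,1,1,1,1,1,1,1,1,1,1,1,1,1]}'
python3 -c "
from h import *
tell([('t',-54,-155,73,90)])"
```

```text
clock: 27.1
position: [0.5373, -0.1524, 0.0732]
eef_rot: [2.071, 2.359, -0.001]
contact_force: [-2.2, -5.4, 3.1]
grip_width: 0.098
grasp_force: 30.0
t 27.1 p [ 537.3 -152.4   73.2] head 97.5 F [-2.2 -5.4  3.1] w 9.1 gf 30.0
('t', -54, -155, 73, 90) lin [ 2.7 -0.4  0.2] rot [ 0.1  0.1 -0.5] rows>= 0.1
```

```bash
python3 -m inch '{"linear":[[0,0,0],[0,0,0],[0,0,0],[0,0,-60],[0,20,-120],[20,70,-190],[60,110,-200],[60,110,-200],[60,110,-200]],"delta_rot":[[0,0,0],[0,0,0],[0,0,0],[0,0,0],[0,0,0],[0,0,0],[0,0,0],[0,0,0],[0,0,0]],"grip":[-0.2,-0.2,-0.2,-0.2,-0.2,-0.2,-0.2,-0.2,-0.2]}'
python3 - <<'E'
from h import *
from cell import *
o=get_obs();c=camera("wrist");np.savez("pics/w4.npz",**c,pos=o["position"],rot=o["eef_rot"]);cv2.imwrite("pics/w4.png",c["img"][:,:,::-1])
tell([('t',60,0,150,90)])
E
```

```text
clock: 28.22
position: [0.6382, -0.0763, 0.2714]
eef_rot: [-2.069, -2.364, -0.0]
contact_force: [0.2, -0.4, -0.6]
grip_width: 0.603
grasp_force: 0.0
t 28.27 p [637.2 -77.7 270.7] head 97.5 F [-0.5 -0.7 -0. ] w 55.8 gf 0.0
('t', 60, 0, 150, 90) lin [ 97.8   3.8 120.6] rot [-0.1  0.  -0.5] rows>= 2.5
```

View pics/w4.png

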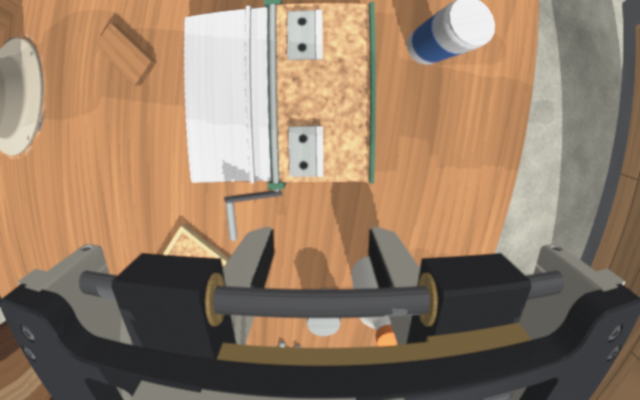

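```bash
python3 - <<'E'
from h import *
c=load("w4")
for uv in ([(289,127),(322,126),(290,177),(323,177)],[(287,11),(321,10),(287,59),(321,59)]):
    P=wray(c,uv,.053)*1000;print([w2f('t',p).round(1).tolist() for p in P],w2f('t',P.mean(0)).round(1))
tell([('t',39,-71,120,90),('t',39,-71,69,90)])
E
```

```text
[[19.5, -43.9], [58.0, -43.3], [19.1, -104.0], [58.8, -104.3]] [ 38.9 -73.9]
[[18.3, 95.9], [57.8, 96.0], [18.3, 36.3], [57.4, 35.5]] [38.  65.9]
t 28.27 p [637.2 -77.7 270.7] head 97.5 F [-0.5 -0.7 -0. ] w 55.8 gf 0.0
('t', 39, -71, 120, 90) lin [ 26.6 -16.6 150.7] rot [-0.1  0.  -0.5] rows>= 2.5
('t', 39, -71, 69, 90) lin [ 26.7 -16.5 201.7] rot [-0.1  0.  -0.5] rows>= 3.3
```

```bash
python3 - <<'E'
from h import *
tell([('t',38.5,-73,130,0),('t',38.5,-73,69,0)])
E
```

```text
t 28.27 p [637.2 -77.7 270.7] head 97.5 F [-0.5 -0.7 -0. ] w 55.8 gf 0.0
('t', 38.5, -73, 130, 0) lin [ 24.6 -17.1 140.7] rot [-0.1  0.1 89.5] rows>= 8.4
('t', 38.5, -73, 69, 0) lin [ 24.7 -17.  201.7] rot [-0.1  0.1 89.5] rows>= 8.4
```

```bash
python3 -m inch '{"linear":[[25,-17,80],[25,-17,80],[25,-17,80],[25,-17,80],[25,-17,80],[25,-17,80],[25,-17,80],[25,-17,100],[25,-17,130],[25,-17,160],[25,-17,190],[25,-17,201],[25,-17,201],[25,-17,201],[25,-17,201],[25,-17,201],[25,-17,201],[25,-17,201],[25,-17,170],[25,-17,100]],"delta_rot":[[0,0,90],[0,0,90],[0,0,90],[0,0,90],[0,0,90],[0,0,90],[0,0,90],[0,0,90],[0,0,90],[0,0,90],[0,0,90],[0,0,90],[0,0,90],[0,0,90],[0,0,90],[0,0,90],[0,0,90],[0,0,90],[0,0,90],[0,0,90]],"grip":[-0.6,-0.6,-0.6,-0.6,-0.6,-0.6,-0.6,-0.6,-0.6,-0.6,-0.6,-0.6,-0.6,1,1,1,1,1,1,1]}'
python3 -c "
from h import *
tell([('y',0,-45,150,90),('y',0,-45,31,90)])"
```

```text
clock: 30.78
position: [0.6164, -0.0545, 0.1631]
eef_rot: [-3.134, -0.206, 0.008]
contact_force: [1.6, -0.3, -0.8]
grip_width: 0.634
grasp_force: 30.0
t 30.77 p [616.4 -54.5 163.1] head 7.5 F [ 1.6 -0.3 -0.8] w 59.0 gf 30.0
('y', 0, -45, 150, 90) lin [-239.3  285.5   14. ] rot [ -0.2   0.2 -50.3] rows>= 6.0
('y', 0, -45, 31, 90) lin [-238.7  285.6  133. ] rot [ -0.2   0.2 -50.3] rows>= 6.3
```

```bash
python3 -m inch '{"linear":[[-239,286,0],[-239,286,0],[-239,286,0],[-239,286,0],[-239,286,0],[-239,286,0],[-239,286,0],[-239,286,0],[-239,286,40],[-239,286,90],[-239,286,120],[-239,286,130],[-239,286,132],[-239,286,132],[-239,286,132]],"delta_rot":[[0,0,-50],[0,0,-50],[0,0,-50],[0,0,-50],[0,0,-50],[0,0,-50],[0,0,-50],[0,0,-50],[0,0,-50],[0,0,-50],[0,0,-50],[0,0,-50],[0,0,-50],[0,0,-50],[0,0,-50]],"grip":[1,1,1,1,1,1,1,1,1,1,1,1,1,1,1]}'
python3 -c "
from h import *
tell([('y',0,-45,31,90)])"
```

```text
clock: 32.65
position: [0.4189, -0.37, 0.0332]
eef_rot: [2.753, 1.51, 0.001]
contact_force: [-0.9, 0.6, -0.7]
grip_width: 0.64
grasp_force: 30.0
t 32.65 p [ 418.9 -370.    33.2] head 57.5 F [-0.9  0.6 -0.7] w 59.5 gf 30.0
('y', 0, -45, 31, 90) lin [-0.4 -2.4  2.2] rot [ 0.1  0.  -0.3] rows>= 0.1
```

```bash
python3 -m inch '{"linear":[[0,-1,2],[0,-1,3],[0,-1,3]],"delta_rot":[[0,0,0],[0,0,0],[0,0,0]],"grip":[1,1,1]}'
python3 -c "
from h import *
tell([('t',38,0,250,0),('t',38,67,69,0)])"
```

```text
clock: 33.02
position: [0.4183, -0.3698, 0.0314]
eef_rot: [2.751, 1.509, 0.002]
contact_force: [-1.2, 0.9, 22.3]
grip_width: 0.64
grasp_force: 30.0
t 33.02 p [ 418.3 -369.8   31.4] head 57.5 F [-1.2  0.9 22.3] w 59.5 gf 30.0
('t', 38, 0, 250, 0) lin [ 426.6  -48.5 -219.1] rot [ 0.2 -0.  49.5] rows>= 7.7
('t', 38, 67, 69, 0) lin [477.7 -92.6 -38.2] rot [ 0.2 -0.  49.5] rows>= 7.8
```

```bash
python3 -m inch '{"linear":[[0,0,-1],[0,0,-1],[0,0,-1],[0,0,-1],[0,0,-40],[0,0,-100],[0,0,-160],[453,-121,-219],[453,-121,-219],[453,-121,-219],[453,-121,-219],[453,-121,-219],[453,-121,-219],[453,-121,-219],[453,-121,-219],[453,-121,-219],[453,-121,-219],[453,-121,-219]],"delta_rot":[[0,0,0],[0,0,0],[0,0,0],[0,0,0],[0,0,0],[0,0,0],[0,0,0],[0,0,50],[0,0,50],[0,0,50],[0,0,50],[0,0,50],[0,0,50],[0,0,50],[0,0,50],[0,0,50],[0,0,50],[0,0,50]],"grip":[-0.6,-0.6,-0.6,-0.6,-0.6,-0.6,-0.6,-0.6,-0.6,-0.6,-0.6,-0.6,-0.6,-0.6,-0.6,-0.6,-0.6,-0.6]}'
python3 - <<'E'
from h import *
from cell import *
o=get_obs();c=camera("wrist");np.savez("pics/w5.npz",**c,pos=o["position"],rot=o["eef_rot"]);cv2.imwrite("pics/w5.png",c["img"][:,:,::-1])
t=camera("top");np.savez("pics/top5.npz",**t)
tell([('t',38,67,69,0)])
E
```

```text
clock: 35.28
position: [0.5584, 0.0764, 0.2479]
eef_rot: [3.134, 0.202, -0.001]
contact_force: [-0.2, -0.2, 0.1]
grip_width: 0.8
grasp_force: 0.0
t 35.38 p [558.7  76.7 248.1] head 7.4 F [1.2 0.5 0.2] w 74.4 gf 0.0
('t', 38, 67, 69, 0) lin [ 38.7  -1.3 179. ] rot [ 0.   0.  -0.6] rows>= 2.9
```

View pics/w5.png

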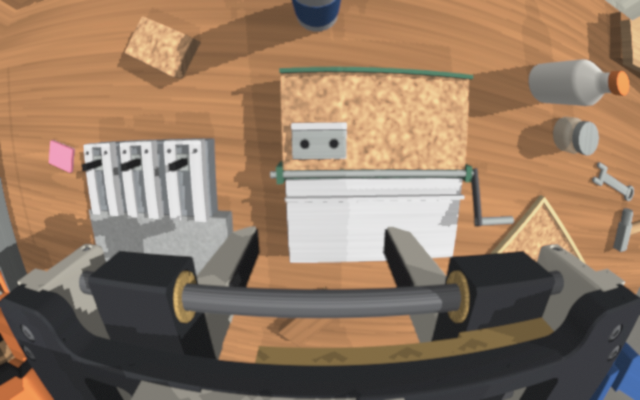

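```bash
python3 -m inch '{"linear":[[38,-1,60],[38,-1,110],[38,-1,150],[38,-1,172],[38,-1,179],[38,-1,179],[38,-1,179],[38,-1,179],[38,-1,179],[38,-1,179],[38,-1,179],[38,-1,150],[38,-1,90],[38,-1,60]],"delta_rot":[[0,0,0],[0,0,0],[0,0,0],[0,0,0],[0,0,0],[0,0,0],[0,0,0],[0,0,0],[0,0,0],[0,0,0],[0,0,0],[0,0,0],[0,0,0],[0,0,0]],"grip":[-0.6,-0.6,-0.6,-0.6,-0.6,-0.6,1,1,1,1,1,1,1,1]}'
python3 -c "
from h import *
tell([('y',0,45,150,90),('y',0,45,31,90)])"
```

```text
clock: 37.12
position: [0.597, 0.0841, 0.191]
eef_rot: [-3.134, -0.206, -0.004]
contact_force: [-0.1, 0.4, -1.9]
grip_width: 0.637
grasp_force: 30.0
t 37.12 p [597.   84.1 191. ] head 7.5 F [-0.1  0.4 -1.9] w 59.3 gf 30.0
('y', 0, 45, 150, 90) lin [-180.6  356.5   40.4] rot [  0.1  -0.2 -50.3] rows>= 6.4
('y', 0, 45, 31, 90) lin [-181.   356.5  159.4] rot [  0.1  -0.2 -50.3] rows>= 6.9
```

```bash
cat > tr.py <<'E'
from h import *
from cell import *
for n in("side","top"):
    c=camera(n)
    hsv=cv2.cvtColor(c["img"],cv2.COLOR_RGB2HSV);m=((hsv[...,1]<50)&(hsv[...,2]>90)).astype(np.uint8)
    v,u=np.nonzero(m);P=proj2plane(c,np.c_[u,v],.014)*1000;F=np.array([w2f('y',p) for p in P])
    k=(abs(F[:,0])<66)&(abs(F[:,1])<106);M=np.zeros_like(m);M[v[k],u[k]]=1
    for q in cv2.findContours(M,0,2)[0]:
        if cv2.contourArea(q)>30:
            X=np.array([w2f('y',p) for p in proj2plane(c,q[:,0],.014)*1000],np.float32);print(n,[np.round(a,1) for a in cv2.minAreaRect(X)])
E
python3 tr.py
```

```text
side [array([ -0.1, -45.2]), array([44.7, 59.6]), np.float64(89.0)]
top [array([  0.5, -44.5]), array([60.1, 40.4]), np.float64(0.6)]
```

Knife 1 lies in the tray at (0,-45). Place the second at y=+45.

```bash
python3 -m inch '{"linear":[[-181,356,0],[-181,356,0],[-181,356,0],[-181,356,0],[-181,356,0],[-181,356,0],[-181,356,0],[-181,356,30],[-181,356,80],[-181,356,125],[-181,356,150],[-181,356,157],[-181,356,160],[-181,356,161],[-181,356,161]],"delta_rot":[[0,0,-50],[0,0,-50],[0,0,-50],[0,0,-50],[0,0,-50],[0,0,-50],[0,0,-50],[0,0,-50],[0,0,-50],[0,0,-50],[0,0,-50],[0,0,-50],[0,0,-50],[0,0,-50],[0,0,-50]],"grip":[1,1,1,1,1,1,1,1,1,1,1,1,1,1,1]}'
python3 -c "
from h import *
tell([('y',0,45,31,90)])"
```

```text
clock: 39.1
position: [0.4616, -0.2913, 0.0291]
eef_rot: [-2.752, -1.512, 0.004]
contact_force: [-8.3, 5.9, 35.6]
grip_width: 0.64
grasp_force: 30.0
t 39.1 p [ 461.6 -291.3   29.1] head 57.6 F [-8.3  5.9 35.6] w 59.5 gf 30.0
('y', 0, 45, 31, 90) lin [ 0.3  3.3 -1.9] rot [-0.1  0.1 -0.2] rows>= 0.1
```

```bash
python3 -m inch '{"linear":[[0,0,-2],[0,0,-2],[0,0,-2],[0,0,-2],[0,0,-2],[0,0,-40],[0,0,-100],[0,0,-160],[0,0,-210],[-400,48,-210],[-400,48,-210],[-400,48,-210],[-400,48,-210],[-400,48,-210],[-400,48,-210],[-400,48,-210],[-400,48,-210],[-400,48,-210]],"delta_rot":[[0,0,0],[0,0,0],[0,0,0],[0,0,0],[0,0,0],[0,0,0],[0,0,0],[0,0,0],[0,0,0],[0,0,0],[0,0,0],[0,0,0],[0,0,0],[0,0,0],[0,0,0],[0,0,0],[0,0,0],[0,0,0]],"grip":[1,1,-0.6,-0.6,-0.6,-0.6,-0.6,-0.6,-0.6,-0.6,-0.6,-0.6,-0.6,-0.6,-0.6,-0.6,-0.6,-0.6]}'
python3 tr.py; python3 - <<'E'
from h import *
from cell import *
c=camera("top");cv2.imwrite("pics/z9.png",cv2.resize(c["img"][105:275,170:490,::-1],(0,0),fx=2.5,fy=2.5,interpolation=cv2.INTER_CUBIC))
tell([])
E
```

```text
clock: 41.35
position: [0.2899, -0.6546, 0.2368]
eef_rot: [-2.753, -1.512, -0.001]
contact_force: [-0.3, 0.2, -0.2]
grip_width: 0.8
grasp_force: 0.0
side [array([-3.4, 46.2]), array([42.5, 60.5]), np.float64(88.7)]
side [array([ -0.1, -45.2]), array([44.7, 59.6]), np.float64(89.0)]
top [array([  0.1, -44.7]), array([40.9, 59.8]), np.float64(88.6)]
top [array([-1.9, 46.7]), array([41.1, 60.8]), np.float64(89.8)]
t 41.5 p [ 290.4 -654.5  237.4] head 57.6 F [ 0.6 -0.4  0. ] w 74.7 gf 0.0
```

View pics/z9.png

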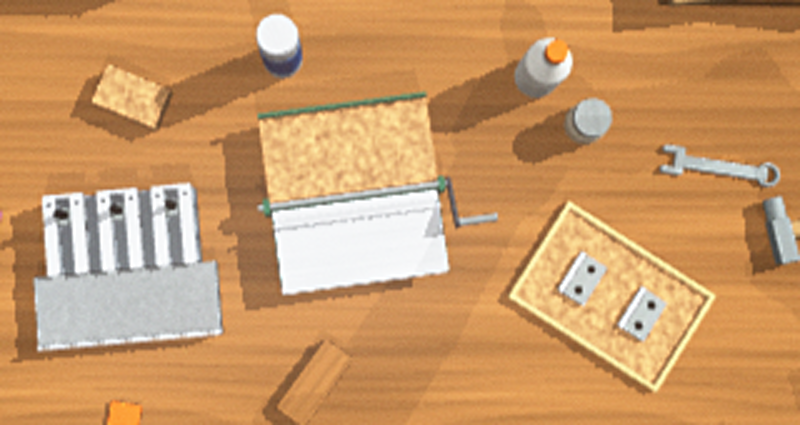

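```bash
python3 -c "
from cell import *
print(hand_in())"
```

```text
the job is handed in; nothing more can be done
None
```

The cassette held two knives: both were ejected, turned over on the fixture and laid flat, bored face up, side by side in the tray, with the leaf back down and the slides home; the job was handed in at about 42 s.

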